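Shut the bead case: fold its tab over and tuck it under the lip

TASK

One of the two bead cases on the jeweller's bench still has its metal tab standing open. With a fingertip, gently fold that tab over flat, then, keeping it pressed down, push it by its thumb ledge until its free edge is fully home beneath the lip and stays there when you let go. Only push and press, do not pinch the tab, and leave the other case and everything else on the bench where it stands.

Things in the scene. Friction and masses are not known exactly. Their poses are not given: they have to be found in the camera images.
- open_case: The bead case to shut: white plastic, 147 long (x) x 100 wide (y) mm, fixed to the bench, bead wells uncovered. Origin: centre of its underside, on the bench; +x points from the hinge end to the lip end, z up. Walls 26 mm high; the two hinge brackets (y = -46 and 46 mm, x -75 to -35) 36 mm; the end wall at the lip (x 60 to 72) 42 mm.
- open_case_lip (a point): Middle of the lower front edge of the lip of the open case, at case x = 42 mm, height 38 mm. The lip is 76 mm wide, 4 mm thick (38 to 42 mm high) and overhangs the last 18 mm before the end wall.
- tab_hinge (a joint): Tab angle (rad): 0 = folded flat across the wells, 1.57 = upright, more = leaning away from the lip; starts at 1.45 to 1.95. A spring reopens it if let go untucked: 1.5 to 3 N halfway along the tab holds it flat. Tucked and let go, it rises until it rests against the lip at about 0.045.
- tab_slide (a joint): Travel of the tab's hinge pin along its slots towards the lip (m): 0 = back, as it starts (the flat tab's free edge is then 4 mm short of the lip); 0.016 = home against the stop (edge 12 mm beneath the lip). It takes about 3 N to slide and stays where it is left. Only a flat tab passes under the lip.
- tab_pin (a point): Middle of the tab's hinge axis, which runs along the case's y, 30 mm above the bench, at case x = -62 mm (-46 once home). The tab is an aluminium plate 100 long (hinge axis to free edge) x 80 wide x 4 mm, its underside in the plane of the axis: flat, its top is 34 mm above the bench and 4 mm below the lip's underside.
- tab_ledge (a point): Foot of the thumb ledge, mid-width on the tab's upper (outer) face, 55 mm from the hinge. The ledge is a wedge 60 mm wide: a face 5 to 6 mm high looking to the hinge, to push against, sloping to nothing 78 mm from the hinge. From hinge to ledge the face is plain. Site z: outward normal of the upper face; x: to the free edge.
- tab_lining: The thin cork lining (84 x 66 x 2 mm) under the tab, covered once it is shut; a finger that pinches the tab bears on it. Origin on the hinge axis, x towards the free edge.
- shut_case: A second, identical case whose tab is already folded and tucked. A bystander. Origin: centre of its underside. It stands about 0.29 to 0.46 m to one side of the open case.
- shut_hinge (a joint): Angle of the shut case's tab (rad), near 0.045, to stay so.
- shut_slide (a joint): Slide of the shut case's tab (m), 0.016, to stay so.
- jar: Bystander: small amber jar with metal cap, 44 diameter x 55 mm high, between the two cases. Origin: centre of its underside.
- spool: Bystander: brass-coloured wire spool, 40 diameter x 32 mm high, between the cases, farther out than the jar. Origin: centre of its underside.
- screwdriver: Bystander: screwdriver about 150 mm long lying at the left.
- cup: Bystander: white cup, 64 diameter x 60 mm high, at the left. Origin: centre of its underside.
- pliers: Bystander: small pliers about 105 mm long lying at the right.
- mandrel: Bystander: wooden ring cone, 60 mm foot, 110 mm high, at the right. Origin: centre of its underside.

How it is judged:
By the outcome, as a careful person would: the job done as asked, in the order asked, and still so for the second after the job is handed in, with the robot touching nothing.
It also fails if it takes over 37 s, if anything falls off the work surface, if the arm or the gripper's body presses on something with over 40 N, if the wrist force passes 120 N, or if a joint passes its speed limit or range.

ROBOT

A 6-joint arm with a two-finger parallel gripper is mounted at the origin on the work surface. World frame = base frame: x ahead of the robot, y to its left, z up, the work surface at z = 0. Lengths are in m, angles in degrees, forces in N, time in s.
With the tool pointing down it reaches from about 0.325 to 0.925 m from the base axis. Payload 3.1 kg.
Tool frame: the origin (TCP) lies on the centre line of the jaws, within the pads' length; the fingertips stand 25 mm ahead of it and the grasp point (between the pads) lies 6 mm ahead of it; x points along the fingers, y is the direction in which the jaws open and shut, and the axes are right-handed (so a half turn about x gives the same grasp; the last joint's range is limited). The gripper opens to 85 mm and grips with 20 to 120 N. Pads are 22 mm wide; open, the fingers measure 114 mm over their backs; the gripper's body (76 mm by 85 mm) begins 54 mm behind the grasp point. The pads swing forward as they close: fully open they stand 13 mm farther back than shut.
Start: joints at [-70.657, 12.427, 92.441, -0, 75.132, -6.429], TCP at [0.272, -0.563, 0.256] pointing down, gripper open.
Joint ranges: [-157.48, 157.48], [-44.54, 120.13], [17.64, 146.25], [-64.5, 244.5], [7.68, 150.69], [-147.95, 147.95]. Speed limits (degrees/s): [159.86, 159.86, 180, 180, 180, 180].

INTERFACE

Orientations are given as [roll, pitch, yaw] about the fixed x, y, z axes, in that order (R = Rz(yaw) Ry(pitch) Rx(roll)).
In Python, from cell import readout, capture, get_calibration, bot gives the robot as it stands.
- The arm moves only by the tool carry_out, never from a script. Its argument "motion" is one flat list of numbers, 7 for each row, row after row: the shift along the world's x, y, z in cm, then the turn, a rotation vector about the world's x, y, z in degrees, then the closure, from 0 (fully open) to 1 (shut). In form: [x, y, z, wx, wy, wz, grip, x, y, z, wx, wy, wz, grip, ...]. A call has 1 to 10 rows; each row is the pose to reach, as a shift and turn from the pose commanded when the call began; what a row does not reach only later rows make up. A row lasts 1/10 s, in which the tool goes at most 50 mm and 8.59 degrees, less where a joint would pass 70% of its speed; a pose out of reach is approached as far as the arm can. A call with a gripper value outside its range is refused whole. The fingers move at their own pace and stop on an object; "squeeze" is the grip in N (left out, the last holds). Time passes only in rows, so rows that repeat a pose let the fingers close. It gives the time, the measured TCP pose, the force and the opening at its end, in the units of the state.
- readout.state(): the state, without advancing time (a new reading comes with each control period).
- capture(name): name is "scene" or "top" or "wrist"; returns the picture (480x640x3 uint8, red, green, blue); there is no depth.
- get_calibration(name): a dict with "fx", "fy", "cx", "cy" (pixels), "world_from_camera" (4x4, takes a point from camera to world coordinates); the wrist camera has in their place "mount" (4x4, takes a point from camera to tool coordinates, whose origin is the TCP and whose axes are the tool frame's). Camera axes: x right, y up, looking along -z (the intrinsics and any distortion apply to the point x, -y, -z); pixel columns grow to the right and rows downward; lengths in m; the calibration is good to about 2 mm. A picture is of the moment at which its call begins: read the wrist's pose just before it. get_calibration takes no time and is no camera call.
- bot.job_done(): hands the job in, once; it reports no verdict.
The state is a dict: "clock": time; "qpos": joint angles; "joint_velocities": joint speeds; "tau": joint torques, N m; "ee_pos": TCP position; "ee_rot": TCP orientation; "force": force on the tool from outside, world axes, zero at the start; "wrist_torque": the same for the moment, N m; "opening": opening from 0.0 (shut) to 1.0 (fully open).
Only numpy, scipy, OpenCV 4.12 (cv2) and the standard library are available. Lean on these libraries where they do the work, as an engineer would, in place of code of your own. Each camera call takes 0.05 s, during which the arm holds its last target.

## Working session

There is one attempt and no reset: what is moved stays moved. The work goes in short steps, Python scripts to look and compute and a tool call to move; the robot and the scene stay as the last step left them, time stands still between calls to the robot, and variables do not carry over. Pictures are saved under pics/ and viewed, and the job is handed in when it is done.

Besides the shell and the picture viewer there is one more tool, called by a JSON object that holds its "fn" and its "kwargs". carry_out: Moves the arm, as the interface text tells. Its arguments: {"type":"object","properties":{"motion":{"type":"array"},"squeeze":{"type":"number"}},"required":["motion"]}

```bash
mkdir -p pics; ls; python3 - <<'E'
from cell import readout,capture,get_calibration
import cv2,numpy as np
np.set_printoptions(precision=4,suppress=True)
print(readout.state())
for n in("scene","top"):
    im=capture(n);cv2.imwrite(f"pics/{n}0.png",im[:,:,::-1]);print(get_calibration(n))
print(get_calibration("wrist"))
E
```

```text
pics
{'clock': 0.0, 'qpos': array([-70.657 ,  12.4776,  92.5304,  -0.0002,  75.1316,  -6.4319]), 'joint_velocities': array([ 0.0358,  0.0052,  0.0053,  0.0101, -0.0102, -0.0227]), 'tau': array([ -0.0005, -39.6852, -30.385 ,  -0.0002,   0.0096,   0.    ]), 'ee_pos': array([ 0.2715, -0.5621,  0.2549]), 'ee_rot': array([-96.3525,  89.8603, 109.4225]), 'force': array([0.0953, 0.3483, 0.0944]), 'wrist_torque': array([-0.0118, -0.0302,  0.0409]), 'opening': 1.0012653906315585}
{'fx': 461.68961737046004, 'fy': 461.68961737046004, 'cx': 318.9927079261899, 'cy': 238.7835713871268, 'world_from_camera': array([[ 0.7335, -0.4606,  0.4998,  1.0139],
       [ 0.6797,  0.5007, -0.5361, -0.5364],
       [-0.0033,  0.7329,  0.6803,  0.7401],
       [ 0.    ,  0.    ,  0.    ,  1.    ]])}
{'fx': 438.6475081784988, 'fy': 438.6475081784988, 'cx': 313.28843857485964, 'cy': 233.1298178950802, 'world_from_camera': array([[-0.0257,  0.9896, -0.1412,  0.385 ],
       [-0.9997, -0.0247,  0.0093, -0.0185],
       [ 0.0057,  0.1414,  0.9899,  1.1247],
       [ 0.    ,  0.    ,  0.    ,  1.    ]])}
{'fx': 356.50277821792406, 'fy': 356.50277821792406, 'cx': 323.7648444574874, 'cy': 231.71026966039682, 'mount': array([[ 0.0017,  0.3261, -0.9454, -0.1173],
       [ 1.    , -0.0026,  0.0009, -0.0001],
       [-0.0021, -0.9453, -0.3261, -0.0842],
       [ 0.    ,  0.    ,  0.    ,  1.    ]])}
```

View pics/scene0.png

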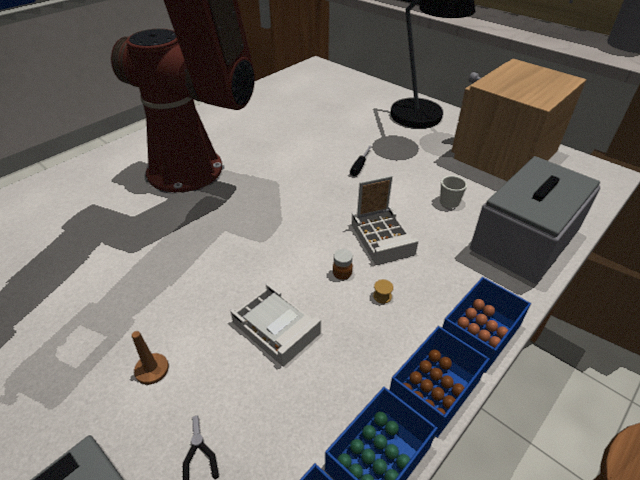

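View pics/top0.png

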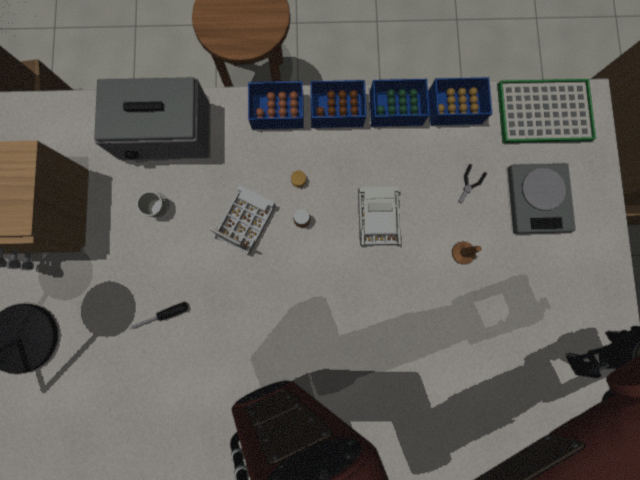

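```bash
python3 - <<'E'
import cv2
a=cv2.imread("pics/top0.png")[170:270,190:320];cv2.imwrite("pics/topz.png",cv2.resize(a,None,fx=6,fy=6,interpolation=cv2.INTER_CUBIC))
a=cv2.imread("pics/scene0.png")[165:275,330:440];cv2.imwrite("pics/scenez.png",cv2.resize(a,None,fx=5,fy=5,interpolation=cv2.INTER_CUBIC))
E
```

```text
(no output)
```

View pics/topz.png

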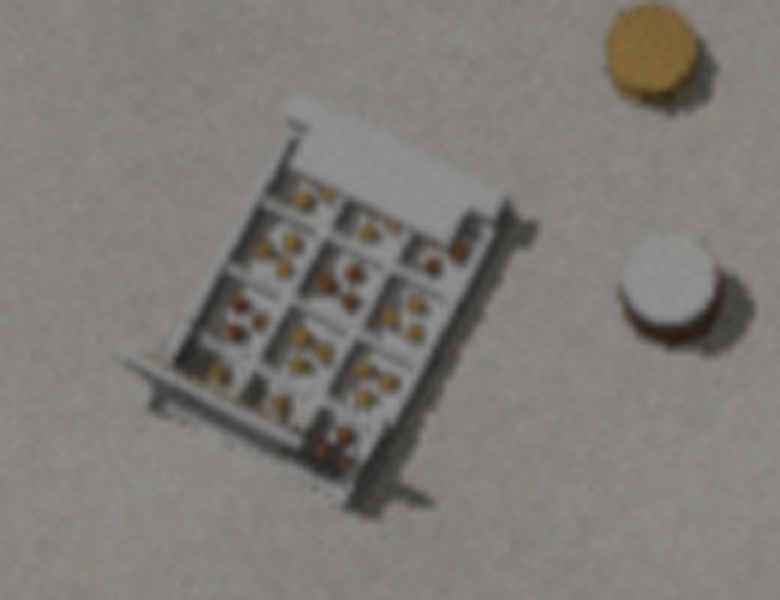

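View pics/scenez.png

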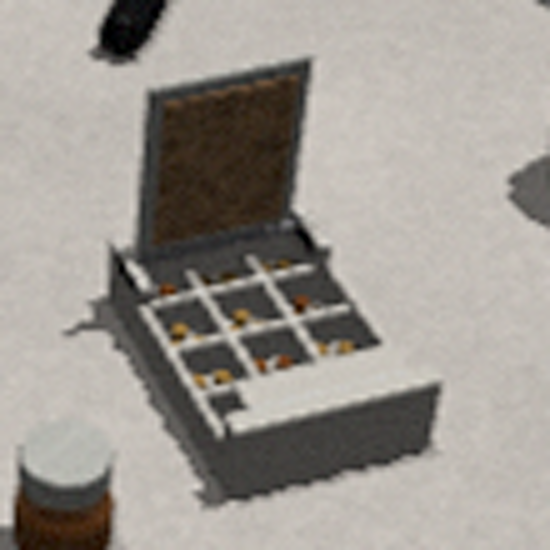

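```bash
cat > h.py <<'E'
import numpy as np
from cell import readout,capture,get_calibration
from scipy.spatial.transform import Rotation as R
np.set_printoptions(precision=4,suppress=True)
def cam(n):
    c=get_calibration(n)
    if "mount" in c:
        s=readout.state();T=np.eye(4);T[:3,:3]=R.from_euler('xyz',s['ee_rot'],degrees=True).as_matrix();T[:3,3]=s['ee_pos']
        c["W"]=T@c["mount"]
    else: c["W"]=c["world_from_camera"]
    return c
def ray(c,u,v):
    d=np.array([(u-c["cx"])/c["fx"],-(v-c["cy"])/c["fy"],-1.])
    return c["W"][:3,3],c["W"][:3,:3]@d
def plane(c,u,v,z):
    o,d=ray(c,u,v);return o+d*(z-o[2])/d[2]
def proj(c,p):
    q=c["W"][:3,:3].T@(np.asarray(p)-c["W"][:3,3]);return np.array([c["cx"]-c["fx"]*q[0]/q[2],c["cy"]+c["fy"]*q[1]/q[2]])
E
python3 - <<'E'
from h import *
s=readout.state();print(R.from_euler('xyz',s['ee_rot'],degrees=True).as_matrix())
t=cam("top");sc=cam("scene")
tz=lambda x,y,z:plane(t,190+x/6-.4,170+y/6-.4,z)
sz=lambda x,y,z:plane(sc,330+x/5-.4,165+y/5-.4,z)
for nm,f,l in (("top",tz,[(290,95,.042),(505,195,.042),(305,165,.042),(455,230,.042)]),("scene",sz,[(440,380,.042),(225,435,.042),(240,395,.042),(380,355,.042),(200,505,0),(430,450,0)])):
    for p in l: print(nm,p,f(*p))
E
```

```text
[[-0.0007  0.4348 -0.9005]
 [ 0.0021 -0.9005 -0.4348]
 [-1.     -0.0022 -0.0002]]
top (290, 95, 0.042) [0.6661 0.1588 0.042 ]
top (505, 195, 0.042) [0.6209 0.0688 0.042 ]
top (305, 165, 0.042) [0.6358 0.1526 0.042 ]
top (455, 230, 0.042) [0.6064 0.0899 0.042 ]
scene (440, 380, 0.042) [0.6655 0.157  0.042 ]
scene (225, 435, 0.042) [0.617  0.0651 0.042 ]
scene (240, 395, 0.042) [0.6064 0.0894 0.042 ]
scene (380, 355, 0.042) [0.6366 0.1525 0.042 ]
scene (200, 505, 0) [ 0.6122  0.0586 -0.    ]
scene (430, 450, 0) [0.6675 0.1566 0.    ]
```

{"fn": "carry_out", "kwargs": {"motion": [1,3.8,0,0,0,6.4,1,2,7.6,0,0,0,12.8,1,3.2,11.4,0,0,0,19.2,1,4.4,15.2,0,0,0,25.6,1,5.5,19,0,0,0,32,1,6.6,22.8,0,0,0,38.4,1,7.7,26.6,0,0,0,44.8,1,8.8,30.4,0,0,0,51.2,1,9.9,34.2,0,0,0,57.6,1,11,38,0,0,0,64,1], "squeeze": 40}}

```text
clock: 1.1
ee_pos: [0.3816, -0.1811, 0.2559]
ee_rot: [-145.8, 90.0, 124.2]
force: [0.8, -0.8, -0.1]
opening: 0.002
```

{"fn": "carry_out", "kwargs": {"motion": [1,3.8,0,0,0,6.4,1,2,7.6,0,0,0,12.8,1,3,11.4,0,0,0,19.2,1,4,15.2,0,0,0,25.6,1,5,19,0,0,0,32,1,6,22.8,0,0,0,38.4,1,7,26.6,0,0,0,44.8,1,8,30.4,0,0,0,51.2,1,9,34,0,0,0,57.6,1,10,37.3,0,0,0,64,1]}}

```text
clock: 2.1
ee_pos: [0.4815, 0.192, 0.2557]
ee_rot: [-139.5, 90.0, -165.5]
force: [0.3, -0.8, -0.5]
opening: -0.001
```

```bash
python3 - <<'E'
from h import *
import cv2
print(readout.state())
c=cam("wrist");np.save("Ww1.npy",c["W"]);im=capture("wrist");cv2.imwrite("pics/w1.png",im[:,:,::-1])
E
```

```text
{'clock': 2.1, 'qpos': array([ 13.9768,  -0.6283, 106.7255,  -0.0005,  73.9521, -50.1092]), 'joint_velocities': array([ 33.6376,  26.902 , -26.4117,  -0.5282,  -0.9249, -29.5892]), 'tau': array([ -1.2847, -31.5046, -28.5804,   0.1367,   0.0879,   0.3735]), 'ee_pos': array([0.4815, 0.192 , 0.2557]), 'ee_rot': array([-139.5435,   89.9508, -165.4573]), 'force': array([ 0.2997, -0.8191, -0.5123]), 'wrist_torque': array([-0.0023, -0.0164,  0.0225]), 'opening': -0.0009632882389191942}
```

View pics/w1.png

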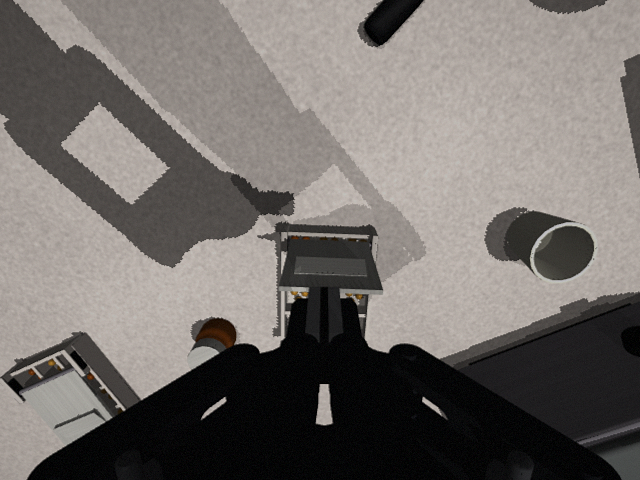

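```bash
python3 - <<'E'
import cv2
a=cv2.imread("pics/w1.png")[210:340,260:400];cv2.imwrite("pics/w1z.png",cv2.resize(a,None,fx=5.5,fy=4.6,interpolation=cv2.INTER_CUBIC)*1)
E
```

```text
(no output)
```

View pics/w1z.png

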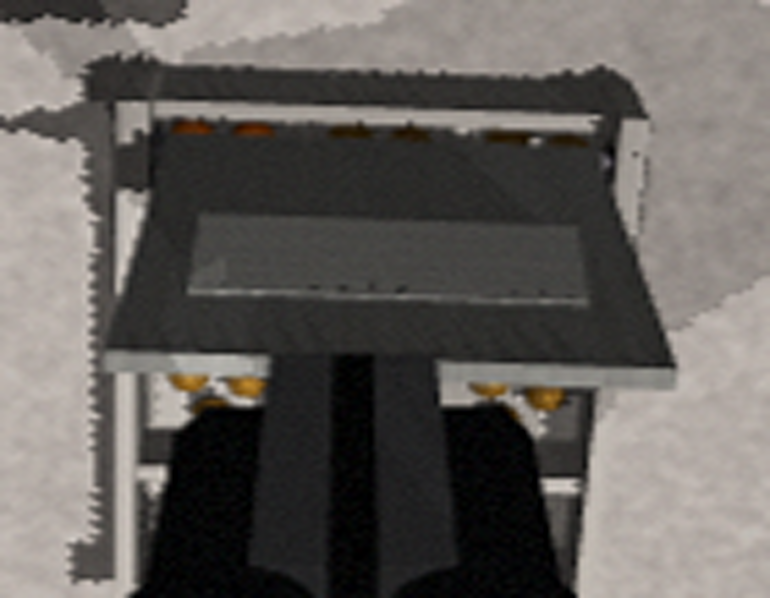

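```bash
cat >> h.py <<'E'
def axes(ps):
    a=np.radians(ps);return np.array([np.cos(a),np.sin(a),0]),np.array([-np.sin(a),np.cos(a),0])
E
python3 - <<'E'
from h import *
c=cam("wrist");c["W"]=np.load("Ww1.npy")
f=lambda x,y:(260+x/5.5-.4,210+y/4.6-.4)
A=plane(c,*f(113,100),.036);B=plane(c,*f(650,118),.036)
A0=plane(c,*f(90,95),.0);B0=plane(c,*f(610,70),.0)
print(A,B,np.linalg.norm(A-B),A0,B0)
d=B-A;print("yaw",np.degrees(np.arctan2(-d[0],d[1])))
d=d/np.linalg.norm(d);ps=np.degrees(np.arctan2(-d[0],d[1]))
for p in(ps,-26.5):
  x,y=axes(p);m=(A+B)/2
  print("centre from brackets",m+.075*x, "from lip",np.array([.6212,.1211,0])-.042*x,"from back",np.array([.6422,.1124,0])-.072*x)
# tab free edge corners: width 80
u1,u2=f(108,350),f(675,368)
o,d1=ray(c,*u1);_,d2=ray(c,*u2)
# solve depth s so |d1-d2|*s=.08 (depth along cam)
s=.08/np.linalg.norm(d1-d2);print("free edge",o+s*d1,o+s*d2)
u1,u2=f(197,214),f(580,228)
o,d1=ray(c,*u1);_,d2=ray(c,*u2);s=.06/np.linalg.norm(d1-d2);print("ledge",o+s*d1,o+s*d2)
E
```

```text
[0.4906 0.1398 0.036 ] [0.5369 0.226  0.036 ] 0.09784809896841738 [0.4965 0.1267 0.    ] [0.5362 0.2232 0.    ]
yaw -28.226271340114014
centre from brackets [0.5799 0.1474 0.036 ] from lip [0.5842 0.141  0.    ] from back [0.5788 0.1465 0.    ]
centre from brackets [0.5809 0.1494 0.036 ] from lip [0.5836 0.1398 0.    ] from back [0.5778 0.1445 0.    ]
free edge [0.5073 0.1417 0.1251] [0.5447 0.2125 0.1261]
ledge [0.5028 0.1552 0.0896] [0.5311 0.2081 0.0905]
```

{"fn": "carry_out", "kwargs": {"motion": [0.3,0.1,-1.5,0,0,-0.5,1,0.6,0.2,-3.5,0,0,-1,1,0.9,0.2,-5.5,0,0,-1.5,1,0.9,0.2,-8,0,0,-1.5,1,0.9,0.2,-10.5,0,0,-1.5,1,0.9,0.2,-12.5,0,0,-1.5,1,0.9,0.2,-14,0,0,-1.5,1,0.9,0.2,-15,0,0,-1.5,1,0.9,0.2,-15.6,0,0,-1.5,1,0.9,0.2,-15.6,0,0,-1.5,1]}}

```text
clock: 3.15
ee_pos: [0.4904, 0.1918, 0.0997]
ee_rot: [-135.9, 89.9, -163.7]
force: [0.3, -1.0, -0.3]
opening: 0.003
```

```bash
python3 - <<'E'
from h import *
import cv2
s=readout.state();print(s)
c=cam("wrist");np.save("Ww2.npy",c["W"]);im=capture("wrist")[:,:,::-1]
im2=capture("scene")[150:280,320:450,::-1];im3=capture("top")[170:270,190:320,::-1]
cv2.imwrite("pics/w2.png",im)
cv2.imwrite("pics/st2.png",np.hstack([cv2.resize(im2,(400,400),interpolation=2),cv2.resize(im3,(400,400),interpolation=2)]))
M=R.from_euler('xyz',s['ee_rot'],degrees=True).as_matrix();print(M, np.degrees(np.arctan2(M[1,2],M[0,2])))
E
```

```text
{'clock': 3.15, 'qpos': array([ 13.7245,  11.6984, 111.9726,  -0.0038,  56.3989, -48.5108]), 'joint_velocities': array([ 0.138 , -1.142 , -0.9902, -0.0416,  0.4713,  0.0515]), 'tau': array([ -0.1082, -33.3973, -24.9413,  -0.0056,  -0.0689,   0.0011]), 'ee_pos': array([0.4904, 0.1918, 0.0997]), 'ee_rot': array([-135.8993,   89.93  , -163.6619]), 'force': array([ 0.2726, -0.9859, -0.3083]), 'wrist_torque': array([0.0152, 0.0161, 0.0674]), 'opening': 0.0027301669957244955}
[[-0.0012  0.4658  0.8849]
 [-0.0003  0.8849 -0.4658]
 [-1.     -0.0008 -0.0009]] -27.762591356590956
```

View pics/w2.png

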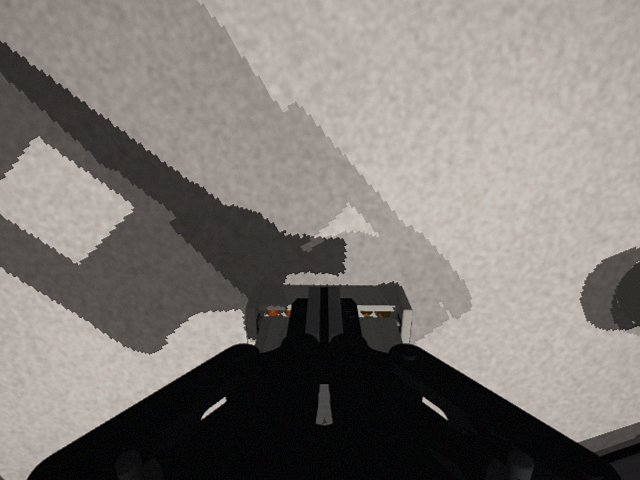

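View pics/st2.png

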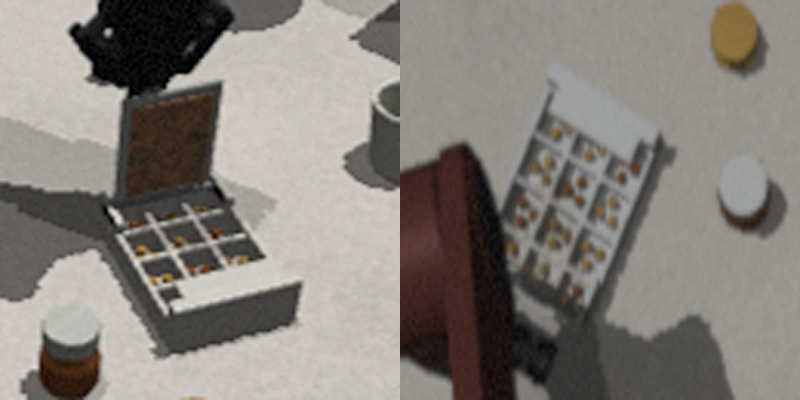

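```bash
python3 - <<'E'
import cv2
a=cv2.imread("pics/w2.png")[270:360,230:430];cv2.imwrite("pics/w2z.png",cv2.resize(a,None,fx=4,fy=4,interpolation=cv2.INTER_CUBIC)*1)
E
```

```text
(no output)
```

View pics/w2z.png

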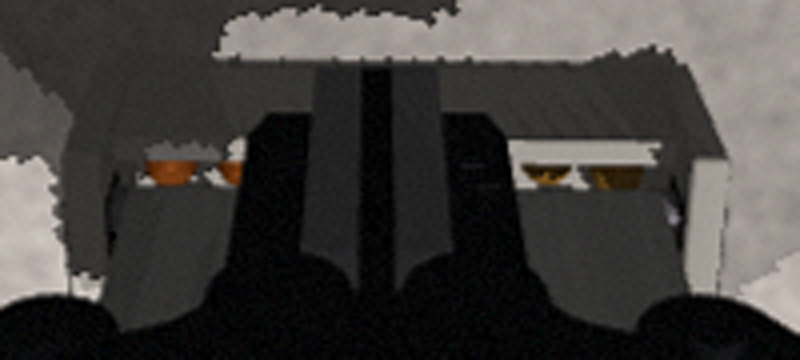

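```bash
python3 - <<'E'
from h import *
c=cam("wrist");c["W"]=np.load("Ww2.npy")
f=lambda x,y:(230+x/4-.4,270+y/4-.4)
A=plane(c,*f(67,157),.036);B=plane(c,*f(727,157),.036);print(A,B,np.linalg.norm(A-B))
d=B-A;ps=np.degrees(np.arctan2(-d[0],d[1]));x,y=axes(ps);print(ps,(A+B)/2+.075*x)
A=plane(c,*f(95,60),.0);B=plane(c,*f(690,68),.0);print(A,B,np.linalg.norm(A-B));d=B-A;ps=np.degrees(np.arctan2(-d[0],d[1]));x,y=axes(ps);print(ps,(A+B)/2+.0735*x)
s=readout.state()
x,y=axes(-27.6)
for C in([.58,.146,0],[.581,.149,0]):
  r=s['ee_pos']-np.array(C);print(r@x,r@y)
tip=s['ee_pos']-[0,0,.025]
for sx in(-.011,.011): print(proj(c,tip+sx*x))
E
```

```text
[0.4921 0.1408 0.036 ] [0.5365 0.2255 0.036 ] 0.09564396691527753
-27.638927341489353 [0.5808 0.1484 0.036 ]
[0.4934 0.1369 0.    ] [0.5416 0.2256 0.    ] 0.1009536711491315
-28.49750437904752 [0.5821 0.1462 0.    ]
-0.09977796625207262 0.0001870276936559822
-0.09927428172594426 -0.0029348790791575248
[325.1388 286.8978]
[325.1128 329.7076]
```

{"fn": "carry_out", "kwargs": {"motion": [1.0,-0.3,0,0,0,0,1,1.7,-0.65,0,0,0,0,1,2.05,-0.85,-0.05,0,0,0,1,2.4,-1.0,-0.1,0,0,0,1,2.75,-1.2,-0.1,0,0,0,1,3.1,-1.4,-0.1,0,0,0,1,3.45,-1.6,-0.2,0,0,0,1,3.7,-1.7,-0.3,0,0,0,1,3.9,-1.8,-0.4,0,0,0,1,4.1,-1.9,-0.5,0,0,0,1]}}

```text
clock: 4.3
ee_pos: [0.5318, 0.173, 0.0952]
ee_rot: [-126.4, 90.0, -154.1]
force: [-0.1, 0.4, 0.5]
opening: -0.003
```

```bash
cat > look.py <<'E'
import sys
from h import *
import cv2
s=readout.state()
x,y=axes(-27.6);r=s['ee_pos']-np.array([.581,.148,0])
print(s['clock'],"case X,Y mm",r@x*1e3,r@y*1e3,"tipz",s['ee_pos'][2]*1e3-25,"F case",s['force']@x,s['force']@y,s['force'][2],"vel",s['joint_velocities'])
if len(sys.argv)>1:
    n=sys.argv[1]
    im=capture("wrist")[230:390,210:450,::-1]
    im2=capture("scene")[165:265,340:440,::-1]
    cv2.imwrite(f"pics/{n}.png",np.hstack([cv2.resize(im,(450,300),interpolation=2),cv2.resize(im2,(300,300),interpolation=2)]))
E
python3 look.py l3
```

```text
4.3 case X,Y mm -55.215056015568855 -0.6265650041868941 tipz 70.16305054489388 F case -0.31012211877458945 0.27749387922091995 0.5382863564485288 vel [-1.3784  2.5739 -1.8984  0.1315 -0.7302 -1.5516]
```

View pics/l3.png

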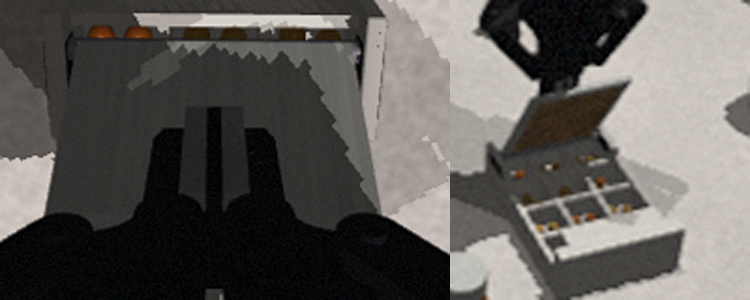

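{"fn": "carry_out", "kwargs": {"motion": [0.5,-0.25,-0.3,0,0,0,1,0.85,-0.45,-0.6,0,0,0,1,1.2,-0.65,-1.0,0,0,0,1,1.55,-0.8,-1.45,0,0,0,1,1.8,-0.95,-1.9,0,0,0,1,2.05,-1.05,-2.5,0,0,0,1,2.15,-1.1,-2.85,0,0,0,1,2.2,-1.15,-3.2,0,0,0,1,2.25,-1.15,-3.4,0,0,0,1,2.25,-1.15,-3.4,0,0,0,1]}}

```text
clock: 5.4
ee_pos: [0.5545, 0.1617, 0.0611]
ee_rot: [64.4, 90.0, 36.6]
force: [1.5, -1.3, 2.9]
opening: 0.003
```

```bash
python3 look.py l4
```

```text
5.4 case X,Y mm -29.88856741861909 -0.11358830638842655 tipz 36.142753223135145 F case 1.9625020300809737 -0.41537588668333225 2.940724377113823 vel [ 0.2214 -0.292   0.3144  0.6106  0.7171  0.0464]
```

View pics/l4.png

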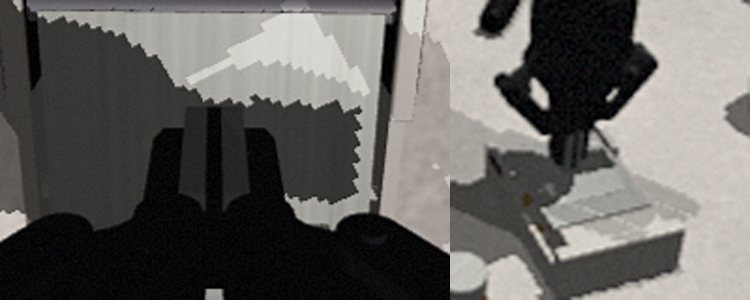

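{"fn": "carry_out", "kwargs": {"motion": [0,0,-0.1,0,0,0,1,0,0,-0.2,0,0,0,1,0,0,-0.25,0,0,0,1,0,0,-0.3,0,0,0,1,0,0,-0.3,0,0,0,1]}}

```text
clock: 6.0
ee_pos: [0.5543, 0.1618, 0.0588]
ee_rot: [145.9, 90.0, 118.2]
force: [-0.2, -0.1, 5.7]
opening: -0.0
```

```bash
python3 look.py
```

```text
6.0 case X,Y mm -30.040857819810274 -0.08836178029152439 tipz 33.82985223097438 F case -0.10167947886141294 -0.1527953767526719 5.665944669983586 vel [ 0.0368 -0.0662  0.0635 -0.0351 -0.0882 -0.0292]
```

{"fn": "carry_out", "kwargs": {"motion": [0,0,-0.05,0,0,0,1,0,0,-0.1,0,0,0,1,0,0,-0.1,0,0,0,1]}}

```text
clock: 6.3
ee_pos: [0.5544, 0.1619, 0.0586]
ee_rot: [-177.3, 90.0, 155.0]
force: [-1.1, -0.4, 9.7]
opening: -0.002
```

```bash
python3 look.py l5
```

```text
6.3 case X,Y mm -29.969177393382484 -0.015726509970972233 tipz 33.6469517855224 F case -0.8321031168193814 -0.8313879809256621 9.719904713902078 vel [-0.0208  0.0071  0.1119  0.0233 -0.1466  0.0389]
```

View pics/l5.png

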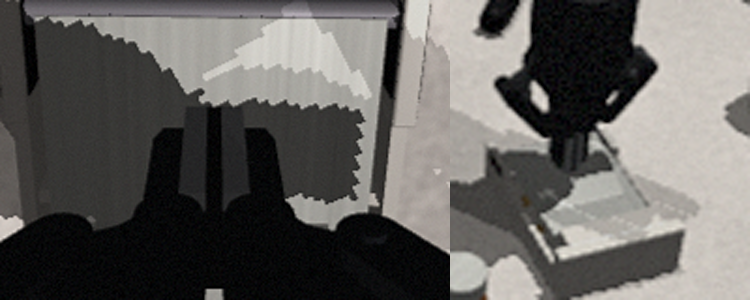

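{"fn": "carry_out", "kwargs": {"motion": [0.13,-0.07,0,0,0,0,1,0.27,-0.14,0,0,0,0,1,0.4,-0.21,0,0,0,0,1,0.53,-0.28,0,0,0,0,1,0.66,-0.35,0,0,0,0,1,0.8,-0.42,0,0,0,0,1,0.93,-0.49,0,0,0,0,1,1.06,-0.55,0,0,0,0,1]}}

```text
clock: 7.2
ee_pos: [0.5642, 0.1566, 0.0586]
ee_rot: [-164.3, 89.9, 168.0]
force: [-3.9, -0.3, 12.2]
opening: -0.001
```

```bash
python3 look.py
```

```text
7.2 case X,Y mm -18.85130447238075 -0.14161895818770237 tipz 33.5551724364839 F case -3.3499375648972833 -2.064881688366359 12.220522544999275 vel [-0.7705  1.2083 -1.614  -0.0935  0.5664 -0.6863]
```

{"fn": "carry_out", "kwargs": {"motion": [0.13,-0.07,0,0,0,0,1,0.27,-0.14,0,0,0,0,1,0.4,-0.21,0,0,0,0,1,0.53,-0.28,0,0,0,0,1,0.66,-0.35,0,0,0,0,1,0.8,-0.42,0,0,0,0,1]}}

```text
clock: 7.8
ee_pos: [0.569, 0.154, 0.0582]
ee_rot: [-169.7, 89.4, 162.5]
force: [-11.6, 5.2, 17.7]
opening: 0.001
```

```bash
python3 look.py l6
```

```text
7.8 case X,Y mm -13.453618990992092 -0.2729680774607201 tipz 33.16479071297234 F case -12.707399764078543 -0.7562552874038269 17.653506275304977 vel [-0.5483  1.0261 -1.1232  0.9518  1.909  -0.9137]
```

View pics/l6.png

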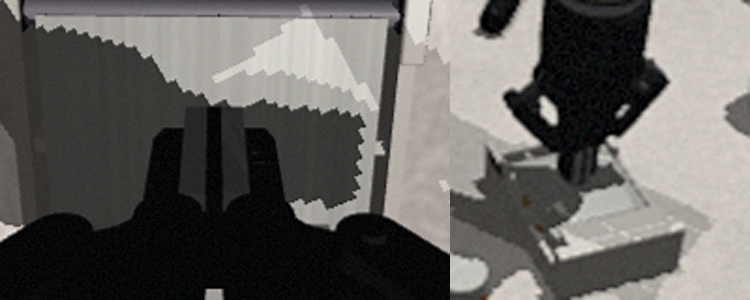

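```bash
python3 - <<'E'
from h import *
import cv2
c=cam("wrist");np.save("Ww7.npy",c["W"]);im=capture("wrist")[:,:,::-1];cv2.imwrite("pics/w7.png",im)
a=im[200:350,210:450];cv2.imwrite("pics/w7z.png",cv2.resize(a,None,fx=3.3,fy=3.3,interpolation=2))
x,y=axes(-27.6)
for X,Z in((-62,30),(-62,34),(-46,30),(-46,34),(-75,36),(-35,36)):
  for Y in(0,46): print(X,Z,Y,(proj(c,np.array([.581,.148,0])+x*X/1e3+y*Y/1e3+[0,0,Z/1e3])-[210,200])*3.3)
E
python3 look.py
```

```text
-62 30 0 [373.6742  -0.9452]
-62 30 46 [735.1366  -1.2369]
-62 34 0 [373.5855   6.4313]
-62 34 46 [744.4552   6.1358]
-46 30 0 [373.8694 117.9152]
-46 30 46 [723.5942 117.6905]
-46 34 0 [373.7886 128.0352]
-46 34 46 [732.3122 127.8098]
-75 36 0 [373.3601 -96.1929]
-75 36 46 [760.0823 -96.556 ]
-35 36 0 [373.8813 213.1663]
-35 36 46 [728.7471 212.985 ]
7.95 case X,Y mm -13.463340834121126 -0.2656052601474718 tipz 33.18494407366039 F case -11.378083983506874 -2.2710984230315283 15.92216247406675 vel [-0.0509 -0.0965  0.1301 -0.1667 -0.0733 -0.0218]
```

View pics/w7z.png

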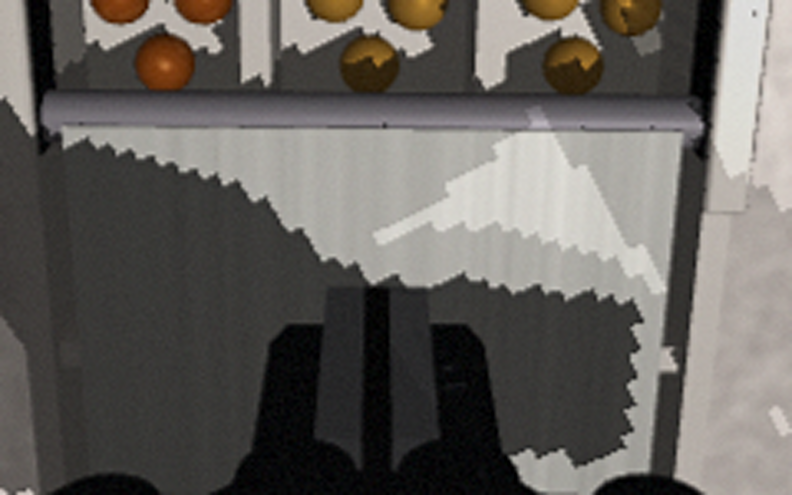

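{"fn": "carry_out", "kwargs": {"motion": [0,0,0.05,0,0,0,1,0,0,0.1,0,0,0,1,0.13,-0.07,0.12,0,0,0,1,0.27,-0.14,0.12,0,0,0,1,0.4,-0.21,0.12,0,0,0,1,0.4,-0.21,0.12,0,0,0,1]}}

```text
clock: 8.55
ee_pos: [0.5738, 0.1514, 0.0585]
ee_rot: [-169.5, 89.5, 162.8]
force: [-6.3, 3.0, 10.6]
opening: -0.002
```

```bash
python3 look.py
```

```text
8.55 case X,Y mm -7.946502873105039 -0.2847806493557139 tipz 33.47832667481662 F case -6.96385205142335 -0.24119064322244957 10.604818204191758 vel [ 0.0977 -0.0605  0.0187 -0.0467 -0.1812  0.0389]
```

{"fn": "carry_out", "kwargs": {"motion": [0.13,-0.07,0.03,0,0,0,1,0.27,-0.14,0.05,0,0,0,1,0.4,-0.21,0.05,0,0,0,1,0.53,-0.28,0.05,0,0,0,1,0.66,-0.35,0.05,0,0,0,1,0.75,-0.39,0.05,0,0,0,1,0.75,-0.39,0.05,0,0,0,1]}}

```text
clock: 9.25
ee_pos: [0.5805, 0.1477, 0.0583]
ee_rot: [-168.2, 89.4, 164.0]
force: [-6.6, 3.4, 7.9]
opening: -0.004
```

```bash
python3 look.py l8
```

```text
9.25 case X,Y mm -0.3337121022798949 -0.521893756691134 tipz 33.32987753931989 F case -7.43086420106993 -0.09263261852680438 7.898872124522262 vel [ 0.0818 -0.1409  0.0807 -0.1655 -0.1748 -0.0436]
```

View pics/l8.png

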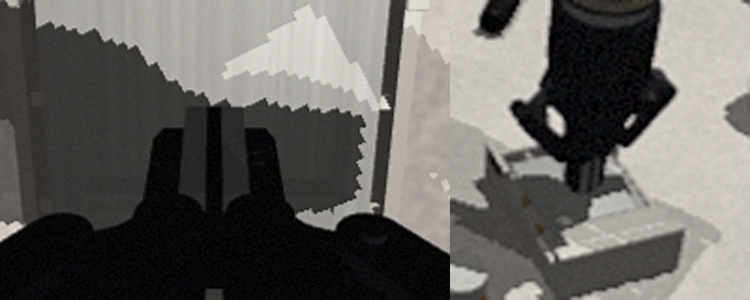

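{"fn": "carry_out", "kwargs": {"motion": [0.13,-0.07,0,0,0,0,1,0.27,-0.14,0,0,0,0,1,0.4,-0.21,0,0,0,0,1,0.4,-0.21,0,0,0,0,1]}}

```text
clock: 9.75
ee_pos: [0.5809, 0.1473, 0.0578]
ee_rot: [-169.0, 88.9, 163.1]
force: [-14.1, 8.8, 14.9]
opening: -0.003
```

```bash
python3 look.py
```

```text
9.75 case X,Y mm 0.2207143286933633 -0.6182803478663741 tipz 32.77760935375785 F case -16.53709194193905 1.2789632198734426 14.900801394150301 vel [ 0.0005 -0.1923  0.2275 -0.1435 -0.3652  0.0882]
```

{"fn": "carry_out", "kwargs": {"motion": [-0.2,0.1,0,0,0,0,1,-0.4,0.21,0.05,0,0,0,1,-0.5,0.26,0.15,0,0,0,1,-0.5,0.26,0.3,0,0,0,1]}}

```text
clock: 10.15
ee_pos: [0.5801, 0.1475, 0.0603]
ee_rot: [-165.1, 89.6, 167.1]
force: [-4.0, 5.4, 0.2]
opening: -0.002
```

```bash
python3 look.py
```

```text
10.15 case X,Y mm -0.5557797051503354 -0.8203706701089187 tipz 35.25449624172764 F case -6.0456609741367595 2.905479380013517 0.17196372379665284 vel [-0.0769 -0.9947 -0.2758  0.4799  1.7565 -0.1037]
```

Still touching the ledge lightly; lift away, then retreat upward and back.

{"fn": "carry_out", "kwargs": {"motion": [-0.05,0.02,0.3,0,0,0,1,-0.1,0.05,0.7,0,0,0,1,-0.1,0.05,1.5,0,0,0,1,-0.1,0.05,3,0,0,0,1,-1,0.5,5,0,0,0,1,-3,1.5,8,0,0,0,1,-6,3,11,0,0,0,1,-9,4.5,14,0,0,0,1,-10,5,16,0,0,0,1,-10,5,16,0,0,0,1]}}

```text
clock: 11.15
ee_pos: [0.4854, 0.1977, 0.2276]
ee_rot: [41.1, 89.4, 13.5]
force: [0.4, 0.5, -0.2]
opening: -0.002
```

```bash
python3 look.py; python3 - <<'E'
from h import *
import cv2
c=cam("wrist");np.save("Ww9.npy",c["W"]);im=capture("wrist")[:,:,::-1];cv2.imwrite("pics/w9.png",im)
im2=capture("scene")[:,:,::-1];cv2.imwrite("pics/s9.png",im2)
a=im2[165:275,330:440];b=im[200:360,220:430]
cv2.imwrite("pics/z9.png",np.hstack([cv2.resize(a,(400,400),interpolation=2),cv2.resize(b,(400,400),interpolation=2)]))
x,y=axes(-27.6)
for X,Z in((-62,34),(-46,34),(-75,36)):
  for Y in(0,40): print(X,Z,Y,(proj(c,np.array([.581,.148,0])+x*X/1e3+y*Y/1e3+[0,0,Z/1e3])-[220,200])*[400/210,2.5])
E
```

```text
11.15 case X,Y mm -107.7872887716781 -0.23968510979246727 tipz 202.6434343666553 F case 0.16612725564117947 0.5948135854655303 -0.21136498430456596 vel [-1.5551  3.9927  1.0642 -0.8112 -2.8434 -0.6238]
-62 34 0 [193.9557 133.3701]
-62 34 40 [274.6909 133.2013]
-46 34 0 [193.9635 171.9269]
-46 34 40 [273.4442 171.7252]
-75 36 0 [193.9602 103.0521]
-75 36 40 [276.2113 102.909 ]
```

View pics/z9.png

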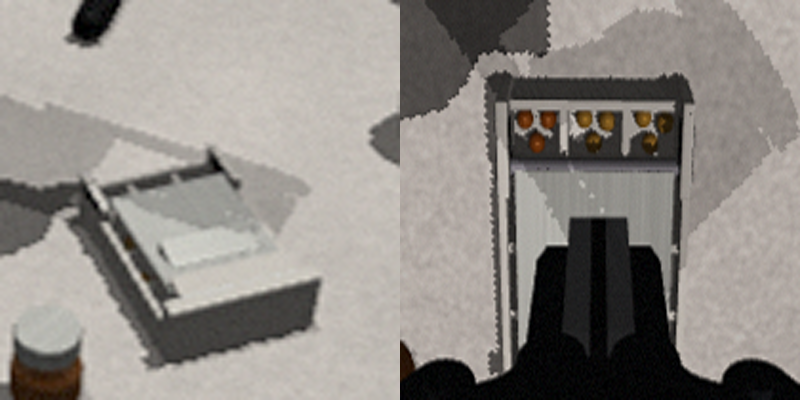

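View pics/s9.png

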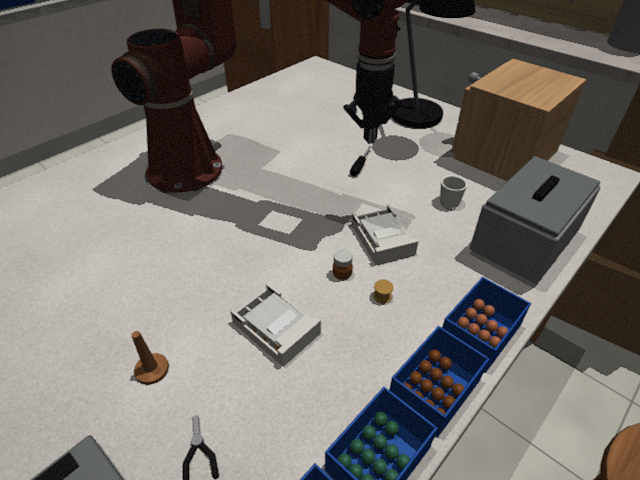

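```bash
python3 -c "
from cell import bot
print(bot.job_done())"
```

```text
the job is handed in; nothing more can be done
None
```

The open case's tab is folded flat, tucked beneath the lip and at its stop. I handed the job in at about 11 s of the 37 s allowed.

**How it was done:** The closed fingertips pushed the tab over from the hinge side. They then pressed it flat (tip at 33.6 mm, about 10 N) and slid it toward the lip. I only pushed and pressed, with no pinching. The highest force I read was about 22 N.

**One departure from your order:** The pressed fingertip carried the tab almost all the way home by friction before it reached the ledge. I then slid the finger up to the thumb ledge and pushed there. The tab moved only about 0.5 mm while the push rose to about 16 N, so it was against the stop.

**Last checks:**
- **Tab position:** The wrist picture put the hinge end within about 1 mm of its home position, roughly 15 to 16 mm of travel.
- **Holding:** With the arm clear and the wrist force near zero, the scene picture showed the tab still tucked about half a second after release. I did not wait longer before handing in.
- **Bystanders:** The scene picture before and after shows the shut case, jar, spool, cup, screwdriver, pliers and mandrel where they stood.
- **Disagreement:** My first estimate of the case's position from the lip corners was up to about 8 mm off the other measurements. I used the bracket measurements, and later wrist pictures agreed with them.

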